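# Release the fixture carrier with both buttons

### The arm

A 6-joint arm with a two-finger parallel gripper is mounted at the origin on the work surface. World frame = base frame: x ahead of the robot, y to its left, z up, the work surface at z = 0. Lengths are in m, angles in degrees, forces in N, time in s.
With the tool pointing down it reaches from about 0.35 to 0.875 m from the base axis. Payload 4.2 kg.
Tool frame: the origin (TCP) lies at the centre of the arm's flange, where the gripper is bolted on; the fingertips stand 182 mm ahead of it and the grasp point (between the pads) lies 164 mm ahead of it (r.nose_length is the distance from the TCP to the fingertips, in m); z points along the fingers, y is the line along which they close (so a half turn about z gives the same grasp; the last joint's range is limited). The gripper opens to 87 mm and grips with 3 to 60 N. Pads are 19 mm wide; open, the fingers measure 117 mm over their backs; the gripper's body (75 mm by 190 mm) begins 51 mm behind the grasp point.
Start: joints at [-58.407, 22.042, 0.453, 0, -68.411, -14.817], TCP at [0.18, -0.598, 0.405] pointing down, gripper open.
Joint ranges: [-179.83, 179.83], [-69.29, 118.12], [-61.27, 80.66], [-181.25, 117.63], [-171.15, -9.14], [-177.46, 177.46]. Speed limits (degrees/s): [159.86, 159.86, 180, 180, 180, 180].

### API

Orientations are given as a 3x3 rotation matrix whose columns are the frame's x, y, z axes.
In Python, from station import r, vision gives the robot as it stands. The module is installed in compiled form; this text tells all that it offers.
- The arm moves only by the shell command python3 -m creep 'ROWS'. ROWS is JSON, a list of rows, each a list of 7 numbers: the opening, from -1 (shut) to 1 (fully open), then the shift along the tool's x, y, z in mm, then the turn, a rotation vector about the tool's x, y, z in degrees. A call has 1 to 8 rows; each row is the pose to reach, as a shift and turn from the pose commanded when the call began, along the tool's axes at that moment; what a row does not reach only later rows make up. A row lasts 1/12 s, in which the tool goes at most 41.7 mm and 7.16 degrees, less where a joint would pass 70% of its speed; a pose out of reach is approached as far as the arm can. A call with a gripper value outside its range is refused whole. The fingers move at their own pace and stop on an object; the grip force is fixed at half the most. Time passes only in rows, so rows that repeat a pose let the fingers close. It gives the time, the measured TCP pose, the force, the opening and the grip force at its end, in the units of the state.
- r.sense(): the state, without advancing time (a new reading comes with each control period).
- vision.capture(name): name is "scene" or "top" or "wrist"; returns (picture, depth): 384x512x3 uint8, red, green, blue; 384x512 float32, m along the optical axis (not along the pixel's ray), 0 where there is no reading.
- vision.camera_model(name): a dict with "vertical_fov" (degrees; the focal length in pixels is half the picture's height over the tangent of half this angle, whatever the lens; pixels are square), "cx", "cy" (the principal point, pixels), "distortion" ([k1, k2, p1, p2, k3] as OpenCV has them; the pictures are not rectified), "extrinsics" (4x4, takes a point from camera to world coordinates); the wrist camera has in their place "mount" (4x4, takes a point from camera to tool coordinates, whose origin is the TCP and whose axes are the flange's). Camera axes: x right, y down, z forward; pixel columns grow to the right and rows downward; lengths in m; the calibration is good to about 2 mm. A picture is of the moment at which its call begins: read the wrist's pose just before it. camera_model takes no time and is no camera call.
- r.finish_job(): hands the job in; it is judged then, once.
Trained networks look in the newest picture that a camera, given by its name, has taken for a name from the list of things; names that differ only in an ending like _2 or _b are one class to them, and where a whole thing is asked for, a point or a joint stands for the part that bears it (a point fixed in the world has none). Each returns a list of dicts, best first, with "conf" (0 to 1); they miss things now and then, are a little off and sometimes report something else, mostly with a low value. They report only what shows in the picture. A call takes as long as a camera call. They do not tell look-alikes from the thing itself.
- vision.find_in(camera, thing): "uv" ([column, row] in pixels, amid what is visible of it).
- vision.cut_out(camera, thing): "region" (384x512 bool, what is visible of it) and "uv" ([column, row] in pixels, amid what is visible of it).
The state is a dict: "time_s": time; "joints": joint angles; "joint_velocities": joint speeds; "effort": joint torques, N m; "tcp_pos": TCP position; "ee_rot": TCP orientation; "wrist_force": force on the tool from outside, world axes, zero at the start; "moment": the same for the moment, N m; "gripper_width": opening from 0.0 (shut) to 1.0 (fully open); "gripper_force": force on a finger pad.
Only numpy, scipy, OpenCV 4.12 (cv2) and the standard library are available. Lean on these libraries where they do the work, as an engineer would, in place of code of your own. Each camera call takes 0.05 s, during which the arm holds its last target. There are 200 camera calls.

### The job

Release the pin-fixture carrier of the bench loading station: press its two release buttons down together, one under each fingertip, and keep both held down until the spring has slid the carrier all the way out. Then let both buttons come up and move clear. Let the spring do the work: do not touch the carrier or the station itself, and leave the loose things around it where they are.

Things in the scene. Friction and masses are not known exactly. Their poses are not given: they have to be found in the camera images.
- station: Fixed low bench station, 205 x 140 mm steel base, 46 mm high at the aluminium bridge that carries the two buttons. Origin: centre of the underside (on the table). x points away from the operator (the carrier comes out towards -x), y to the left, z up. It turns up to 0.5 rad about the vertical from start to start. The bridge top is flat, at z = 46 mm, from x = 38 to 102 mm and y = -63 to 63 mm.
- left_release: Left push button (steel collar 32 mm wide and 6 mm high, fixed on the bridge at station x = 60 mm, y = 23 to 33 mm, with its black cap). Origin: centre of the collar's underside, 46 mm above the table.
- right_release: Right push button, the same, at station x = 60 mm, y = -33 to -23 mm. Distance between the two button centres, along station y: 46 to 66 mm, different each time.
- left_top (a point): Centre of the top face of the left cap: 24 mm diameter, flat, 64 mm above the table when up, 12 mm proud of its collar; moves down with the cap.
- right_top (a point): The same for the right cap.
- left_plunger (a joint): Travel of the left cap: 0 = up, 0.008 m = fully down. Spring: about 1.2 N to start, 4 N fully down (8 N for both). It comes up by itself when let go.
- right_plunger (a joint): The same for the right cap. The latch lets the carrier go only while both caps are down by more than about 5 mm; let go too early, they catch the carrier again.
- carrier (a joint): How far the carrier has slid out towards the operator (station -x): 0 = latched in, 0.044 m = all the way out, at its stop. A damped spring of 2 to 4 N drives it; it takes about 3 to 4 s. It stays out.
- carrier_front (a point): Middle of the top front edge of the carrier, a 120 x 98 mm steel plate that runs in the station, 26 mm above the table; at the start 90 mm in front (-x) of the station's origin. On it is fixed an aluminium pin block with brass clips, top of the pins 54 mm above the table.
- clip_bin: Loose open green bin of brass clips, 120 x 85 x 40 mm, about 190 mm to one side of the station's middle; leave it. Origin: centre of its underside.
- pin_strip: Loose aluminium strip 110 x 35 x 15 mm with six upright pins, 35 mm high in all, on the other side; leave it. Origin: centre of its underside.
- screwdriver: Loose screwdriver, 170 mm long, lying on the table behind the station, about 165 mm from its origin; leave it. Origin: on its length, at table height.
Not all that is in view belongs to the job. Of the things that look like the screwdriver, the largest one is meant. Of the things shaped like the station, the steel one is meant.

How it is judged:
By the outcome, as a careful person would: the job done as asked, in the order asked, and still so for the second after the job is handed in, with the robot touching nothing.
It also fails if it takes over 35 s, if anything falls off the work surface, if the arm or the gripper's body presses on something with over 40 N, if the wrist force passes 120 N, or if a joint passes its speed limit or range.

## Working session

There is one attempt and no reset: what is moved stays moved. The work goes in short steps, Python scripts to look and compute and a shell command to move; the robot and the scene stay as the last step left them, time stands still between calls to the robot, and variables do not carry over. Pictures are saved under pics/ and viewed, at most 10 in all, crops included, and the job is handed in when it is done.

```bash
mkdir -p pics
cat > h.py <<'E'
import numpy as np,cv2
from station import r,vision
def cam(n):
    m=vision.camera_model(n);f=192/np.tan(np.radians(m['vertical_fov'])/2)
    K=np.array([[f,0,m['cx']],[0,f,m['cy']],[0,0,1]]);d=np.array(m['distortion'],float)
    if 'extrinsics' in m: T=np.array(m['extrinsics'])
    else:
        s=r.sense();W=np.eye(4);W[:3,:3]=s['ee_rot'];W[:3,3]=s['tcp_pos'];T=W@np.array(m['mount'])
    return K,d,T
def rays(c,uv):
    K,d,T=c;p=cv2.undistortPoints(np.array(uv,float).reshape(-1,1,2),K,d)[:,0]
    return np.c_[p,np.ones(len(p))]@T[:3,:3].T,T[:3,3]
def onz(c,uv,z):
    D,o=rays(c,uv);return o+D*((z-o[2])/D[:,2])[:,None]
def dep(c,uv,depth):
    D,o=rays(c,uv);uv=np.array(uv).reshape(-1,2).astype(int);return o+D*depth[uv[:,1],uv[:,0]][:,None]
E
python3 - <<'E'
from h import *
np.set_printoptions(precision=4,suppress=True)
ims=[]
for n in('scene','top'):
    c=cam(n);im,d=vision.capture(n);ims.append(im)
    cv2.imwrite(f'pics/{n}.png',im[...,::-1])
    for t in('station','left_top','right_top','carrier_front','clip_bin','pin_strip','screwdriver'):
        for q in vision.find_in(n,t)[:3]: print(n,t,np.round(q['uv']),round(q['conf'],2),dep(c,[q['uv']],d)[0])
print(r.sense()['time_s'],r.sense()['ee_rot'],vision.camera_model('wrist')['mount'])
E
```

```text
scene station [263. 218.] 0.86 [ 0.5728 -0.11    0.0225]
scene station [152. 190.] 0.76 [ 0.3091 -0.2739  0.045 ]
scene left_top [276. 269.] 0.68 [ 0.7109 -0.2042  0.0232]
scene left_top [284. 217.] 0.63 [ 0.6306 -0.096   0.0616]
scene right_top [273. 271.] 0.64 [ 0.7096 -0.2135  0.022 ]
scene carrier_front [256. 205.] 0.95 [ 0.546  -0.1103  0.0501]
scene carrier_front [144. 174.] 0.93 [ 0.2354 -0.2494  0.0405]
scene carrier_front [265. 223.] 0.3 [ 0.6128 -0.1457  0.0596]
scene clip_bin [206. 252.] 0.58 [ 0.5451 -0.2793 -0.    ]
scene pin_strip [334. 199.] 0.91 [0.6512 0.0907 0.0134]
scene screwdriver [274. 268.] 0.86 [ 0.7037 -0.2051  0.0224]
scene screwdriver [295. 165.] 0.64 [0.4767 0.1249 0.0101]
scene screwdriver [188. 330.] 0.56 [ 0.6897 -0.4452  0.0162]
top station [273. 182.] 0.91 [ 0.5471 -0.1004  0.0372]
top station [340. 262.] 0.57 [ 0.3248 -0.2708  0.0459]
top left_top [269. 154.] 0.62 [ 0.6213 -0.0907  0.0607]
top right_top [290. 162.] 0.37 [ 0.5945 -0.1459  0.0658]
top carrier_front [339. 180.] 0.67 [ 0.5562 -0.2873  0.0098]
top carrier_front [268. 187.] 0.62 [ 0.5326 -0.0852  0.0391]
top carrier_front [348. 282.] 0.6 [ 0.274  -0.2944  0.0261]
top clip_bin [340. 181.] 0.93 [ 0.5547 -0.2926  0.0084]
top clip_bin [208. 153.] 0.74 [0.6426 0.0824 0.0131]
top pin_strip [207. 153.] 0.98 [0.6336 0.0829 0.0351]
top screwdriver [387. 138.] 0.68 [ 0.6797 -0.4346  0.015 ]
top screwdriver [308. 131.] 0.65 [ 0.6993 -0.205   0.0288]
top screwdriver [186. 212.] 0.6 [0.4702 0.1396 0.0196]
0.8 [[-0.9574 -0.2887  0.    ]
 [-0.2887  0.9574 -0.    ]
 [ 0.     -0.     -1.    ]] [[-0.0009 -0.9596 -0.2813  0.077 ]
 [ 1.     -0.0005 -0.0015 -0.0006]
 [ 0.0013 -0.2813  0.9596  0.0198]
 [ 0.      0.      0.      1.    ]]
```

View pics/top.png

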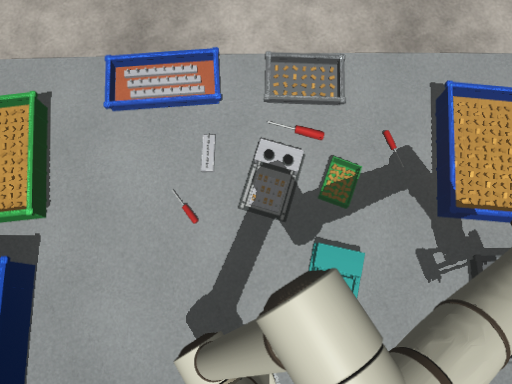

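View pics/scene.png

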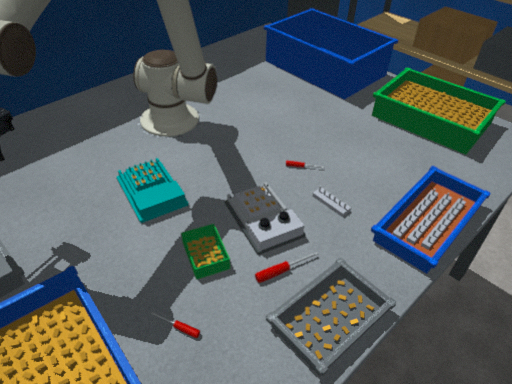

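The steel station is at about (270,180) in the top picture, with its two black caps at (269,154) and (289,159). The teal one at (338,265) is a decoy. The largest screwdriver, at (300,130), lies behind the steel station. Next I'll measure the caps and work out the move.

```bash
cat >> h.py <<'E'
def caps(im,box,thr=60):
    g=cv2.cvtColor(im,cv2.COLOR_RGB2GRAY);x0,y0,x1,y1=box;m=np.zeros_like(g);m[y0:y1,x0:x1]=(g[y0:y1,x0:x1]<thr)
    n,l,s,c=cv2.connectedComponentsWithStats(m);i=[k for k in np.argsort(-s[1:,4])+1][:4];return c[i],s[i]
def plan(L,R):
    s=r.sense();Rt=np.array(s['ee_rot']);mid=(L+R)/2;y=(L-R)[:2];sp=np.linalg.norm(y)
    a=np.degrees(np.arctan2(y[1],y[0]));b=np.degrees(np.arctan2(Rt[1,1],Rt[0,1]))
    print('L,R',L,R,'sp',sp,'opening v',(sp*1000-15)/87*2-1,'turn tool z',-(a-b),'yaw',a-90)
    for z in(.40,.30,.257,.249,.239): print(z,'shift mm',Rt.T@(np.r_[mid[:2],z]-s['tcp_pos'])*1000)
    print(s['time_s'],s['tcp_pos'],s['wrist_force'],s['gripper_width'])
E
python3 - <<'E'
from h import *
np.set_printoptions(precision=4,suppress=True)
im=cv2.imread('pics/top.png')[...,::-1].copy();c,s=caps(im,(255,140,302,172));print(c,s)
c=c[:2];c=c[np.argsort(c[:,0])];P=onz(cam('top'),c,.064);plan(P[0],P[1])
E
```

```text
[[274.4034 167.4034]
 [287.806  159.    ]
 [268.6667 153.697 ]
 [258.     142.    ]] [[261 163  29   9 119]
 [284 155   9   9  67]
 [265 149   9  10  66]
 [258 142   1   1   1]]
L,R [ 0.5802 -0.1038  0.064 ] [ 0.6037 -0.1408  0.064 ] sp 0.043904392565175025 opening v -0.3355312053982753 turn tool z -15.605710123158588 yaw 32.385037100866185
0.4 shift mm [-531.4188  337.0011    4.7744]
0.3 shift mm [-531.4189  337.0038  104.7744]
0.257 shift mm [-531.419   337.005   147.7744]
0.249 shift mm [-531.419   337.0052  155.7744]
0.239 shift mm [-531.419   337.0055  165.7744]
0.8 [ 0.1804 -0.5984  0.4048] [-0.5763  0.4956  0.1577] 0.9968959648808442
```

Run:
```python
from h import *
np.set_printoptions(precision=4,suppress=True)
P=onz(cam('top'),[[268.7,153.7],[287.8,159]],.064);plan(P[0],P[1])
```

```text
L,R [ 0.6196 -0.089   0.064 ] [ 0.6037 -0.1408  0.064 ] sp 0.05422017686797856 opening v -0.09838673866715952 turn tool z 33.85230758021818 yaw -17.072980602510583
0.4 shift mm [-552.431   338.388     4.7743]
0.3 shift mm [-552.4311  338.3907  104.7743]
0.257 shift mm [-552.4312  338.3919  147.7743]
0.249 shift mm [-552.4312  338.3921  155.7743]
0.239 shift mm [-552.4312  338.3924  165.7743]
0.8 [ 0.1804 -0.5984  0.4048] [-0.5763  0.4956  0.1577] 0.9968959648808442
```

```bash
python3 -m creep '[[-0.1,-40,25,0,0,0,5],[-0.1,-75,46,0,0,0,10],[-0.1,-110,67,0,0,0,15],[-0.1,-145,89,0,0,0,20],[-0.1,-180,110,0,0,0,25],[-0.1,-215,132,0,0,0,30],[-0.1,-250,153,0,0,0,34],[-0.1,-276,169,0,0,0,34]]'
python3 - <<'E'
from h import *
np.set_printoptions(precision=4,suppress=True)
P=onz(cam('top'),[[268.7,153.7],[287.8,159]],.064);plan(P[0],P[1])
E
```

```text
time_s: 1.47
tcp_pos: [0.3973, -0.3546, 0.4051]
ee_rot: [[-0.955, 0.297, 0.001], [0.297, 0.955, -0.0], [-0.001, 0.0, -1.0]]
wrist_force: [0.2, -1.3, -0.2]
gripper_width: 0.498
gripper_force: 0.0
L,R [ 0.6196 -0.089   0.064 ] [ 0.6037 -0.1408  0.064 ] sp 0.05422017686797856 opening v -0.09838673866715952 turn tool z -0.20741768615293665 yaw -17.072980602510583
0.4 shift mm [-133.4157  292.5703    5.2904]
0.3 shift mm [-133.3113  292.5656  105.2903]
0.257 shift mm [-133.2664  292.5636  148.2903]
0.249 shift mm [-133.258   292.5632  156.2903]
0.239 shift mm [-133.2476  292.5628  166.2903]
1.4667 [ 0.3973 -0.3546  0.4051] [ 0.1987 -1.2899 -0.2402] 0.49791637786654486
```

```bash
python3 -m creep '[[-0.1,-17,37,4,0,0,0],[-0.1,-34,74,9,0,0,0],[-0.1,-50,110,14,0,0,0],[-0.1,-67,147,20,0,0,0],[-0.1,-84,184,27,0,0,0],[-0.1,-100,220,35,0,0,0],[-0.1,-117,257,44,0,0,0],[-0.1,-133,292,55,0,0,0]]'; python3 -m creep '[[-0.1,0,0,0,0,0,0],[-0.1,0,0,0,0,0,0],[-0.1,0,0,0,0,0,0],[-0.1,0,0,0,0,0,0]]'
python3 - <<'E'
from h import *
np.set_printoptions(precision=4,suppress=True)
c=cam('wrist');im,d=vision.capture('wrist');cv2.imwrite('pics/w1.png',im[...,::-1]);np.save('d1',d)
print(r.sense()['tcp_pos'],r.sense()['ee_rot'])
for t in('left_top','right_top'):
    for q in vision.cut_out('wrist',t)[:2]: print(t,q['uv'],q['conf'],q['region'].sum(),onz(c,[q['uv']],.064))
E
```

```text
time_s: 2.13
tcp_pos: [0.6107, -0.1155, 0.3501]
ee_rot: [[-0.955, 0.295, 0.002], [0.295, 0.955, -0.0], [-0.002, 0.0, -1.0]]
wrist_force: [0.8, -0.7, -0.3]
gripper_width: 0.448
gripper_force: 0.0
time_s: 2.47
tcp_pos: [0.6089, -0.1182, 0.3503]
ee_rot: [[-0.955, 0.297, 0.001], [0.297, 0.955, -0.0], [-0.001, 0.0, -1.0]]
wrist_force: [-0.6, -0.7, -0.1]
gripper_width: 0.453
gripper_force: 0.0
[ 0.6087 -0.1184  0.3505] [[-0.9547  0.2975  0.0009]
 [ 0.2975  0.9547 -0.0001]
 [-0.0009  0.0002 -1.    ]]
left_top [291.5, 188.8] 0.94 518 [[ 0.6197 -0.0883  0.064 ]]
left_top [442.9, 148.3] 0.53 3860 [[0.6239 0.0542 0.064 ]]
right_top [234.0, 192.3] 0.86 533 [[ 0.6071 -0.1404  0.064 ]]
```

View pics/w1.png

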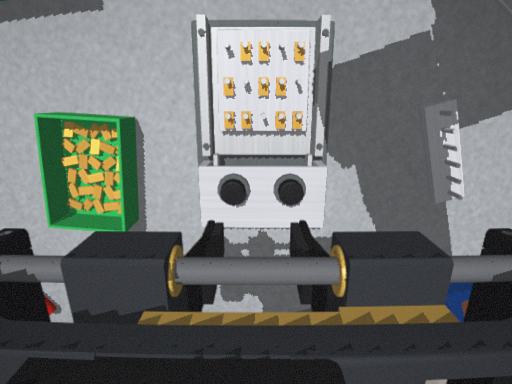

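The wrist view shows the caps at (233,191) and (290,190). The fingertips are at about (213,235) and (305,235). I'll use the depth image to measure both caps and fingertips.

Run:
```python
from h import *
np.set_printoptions(precision=4,suppress=True)
c=cam('wrist');d=np.load('d1.npy')
v,u=np.mgrid[0:384,0:512];uv=np.c_[u.ravel(),v.ravel()];P=dep(c,uv,d);ok=d.ravel()>0
s=r.sense();Rt=np.array(s['ee_rot'])
m=ok&(P[:,2]>.058)&(P[:,2]<.072)&(uv[:,1]>165)&(uv[:,1]<222)&(uv[:,0]>205)&(uv[:,0]<318)
out=[]
for side in(uv[:,0]>262,uv[:,0]<=262):
    q=P[m&side];(cx,cy),rad=cv2.minEnclosingCircle((q[:,:2]*1000).astype(np.float32));print(len(q),np.median(q,0),cx,cy,rad);out.append(np.r_[np.median(q[:,:2],0),.064])
plan(*out)
T=(P-s['tcp_pos'])@Rt*1000
# fingertips in tool coords
for side in(uv[:,0]>262,uv[:,0]<=262):
    for lo,hi in((150,165),(165,175),(175,190)):
        q=T[ok&side&(T[:,2]>lo)&(T[:,2]<hi)&(uv[:,1]>215)]
        if len(q)>5: print(lo,len(q),np.percentile(q,[2,50,98],axis=0))
```

```text
500 [ 0.6232 -0.0905  0.0644] 624.3034057617188 -90.55888366699219 11.879853248596191
500 [ 0.6069 -0.1423  0.0645] 607.7200317382812 -142.7427978515625 11.892786026000977
L,R [ 0.6232 -0.0905  0.064 ] [ 0.6069 -0.1423  0.064 ] sp 0.05426124411582266 opening v -0.09744266400407686 turn tool z 0.1643465103872046 yaw -17.48109493223869
0.4 shift mm [ -5.4752   3.8979 -49.399 ]
0.3 shift mm [-5.3625  3.8594 50.6009]
0.257 shift mm [-5.3141  3.8428 93.6009]
0.249 shift mm [ -5.3051   3.8397 101.6009]
0.239 shift mm [ -5.2938   3.8359 111.6009]
2.6167 [ 0.6087 -0.1185  0.3506] [-0.1191  0.3772  0.2234] 0.44930728394871544
150 348 [[ -0.7195  19.0092 150.4425]
 [  9.2831  22.8402 156.998 ]
 [ 11.0956  28.9339 164.5738]]
165 180 [[ -5.5917  18.9747 165.3768]
 [  8.6726  21.2699 170.2237]
 [ 10.8277  27.5866 174.8066]]
175 120 [[ -9.1842  18.9504 175.1144]
 [  8.5466  20.7452 178.2751]
 [ 10.4429  27.703  182.056 ]]
150 348 [[ -0.414  -30.1629 150.3259]
 [  9.319  -23.8464 157.2867]
 [ 11.1052 -20.1065 164.5699]]
165 177 [[ -5.971  -28.6565 165.2516]
 [  8.7296 -22.433  170.2157]
 [ 10.9537 -20.0792 174.7894]]
175 119 [[ -8.8864 -28.6928 175.1478]
 [  8.619  -22.2775 178.4615]
 [ 10.5665 -20.0864 181.7894]]
```

```bash
python3 -m creep '[[0.05,-5,4,30,0,0,0],[0.05,-5.5,4,60,0,0,0],[0.05,-5.5,4,85,0,0,0],[0.05,-5.5,4,93,0,0,0],[0.05,-5.5,4,93,0,0,0],[0.05,-5.5,4,93,0,0,0]]'
python3 - <<'E'
from h import *
np.set_printoptions(precision=4,suppress=True)
c=cam('wrist');s=r.sense();im,d=vision.capture('wrist');cv2.imwrite('pics/w2.png',im[...,::-1])
v,u=np.mgrid[0:384,0:512];uv=np.c_[u.ravel(),v.ravel()];P=dep(c,uv,d);ok=d.ravel()>0
Rt=np.array(s['ee_rot']);T=(P-s['tcp_pos'])@Rt*1000
print(s['tcp_pos'],s['wrist_force'],s['gripper_width'])
g=im.max(2).ravel()
for side in(T[:,1]>0,T[:,1]<0):
    q=T[ok&side&(T[:,2]>175)&(T[:,2]<184)&(abs(T[:,0])<14)&(abs(T[:,1])<45)];print('tip',len(q),np.percentile(q,[2,50,98],axis=0))
    q=T[ok&side&(P[:,2]>.060)&(P[:,2]<.068)&(abs(T[:,0])<30)&(abs(T[:,1])<50)];print('cap',len(q),np.percentile(q,[0,50,100],axis=0))
E
```

```text
time_s: 3.12
tcp_pos: [0.6162, -0.1157, 0.2578]
ee_rot: [[-0.955, 0.296, 0.001], [0.296, 0.955, -0.001], [-0.001, -0.0, -1.0]]
wrist_force: [-0.2, 0.3, 0.3]
gripper_width: 0.524
gripper_force: 0.0
[ 0.6162 -0.1157  0.2578] [-0.1957  0.2963  0.3336] 0.5242649057865849
tip 126 [[ -9.2721  22.1535 175.1997]
 [  8.5656  23.709  178.3216]
 [ 10.4677  30.7737 182.1216]]
cap 632 [[ -9.6004  15.0169 191.8627]
 [  5.2964  22.9526 193.6858]
 [ 12.551   38.5154 197.7524]]
tip 125 [[ -8.2715 -31.9465 175.1   ]
 [  8.6613 -25.0845 178.529 ]
 [ 10.484  -23.3307 182.0839]]
cap 640 [[ -9.4835 -39.687  191.774 ]
 [  5.3157 -24.1496 193.6892]
 [ 12.5025 -16.1565 197.7806]]
```

View pics/w2.png

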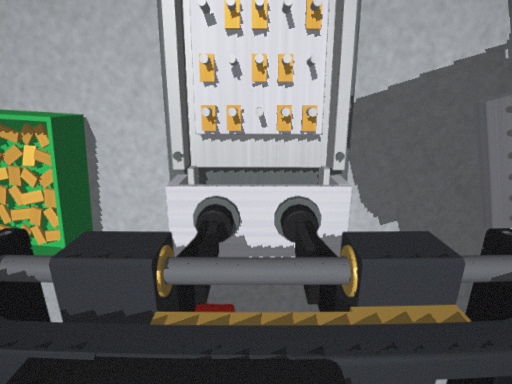

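Each tip is centred over its cap to within 1 mm, with a gap of about 11.5 mm. Now I'll press.

```bash
python3 -m creep '[[0.05,0,0,6,0,0,0],[0.05,0,0,11,0,0,0],[0.05,0,0,14,0,0,0],[0.05,0,0,17,0,0,0],[0.05,0,0,18.5,0,0,0],[0.05,0,0,18.5,0,0,0],[0.05,0,0,18.5,0,0,0]]'
```

```text
time_s: 3.75
tcp_pos: [0.6164, -0.1151, 0.24]
ee_rot: [[-0.955, 0.295, 0.003], [0.295, 0.955, -0.0], [-0.003, 0.0, -1.0]]
wrist_force: [-0.3, 0.1, 6.8]
gripper_width: 0.528
gripper_force: 3.3
```

6.8 N in total, about 6.3 mm per cap. I'll press slightly deeper and hold.

```bash
for i in 1; do python3 -m creep '[[0.05,0,0,0.7,0,0,0],[0.05,0,0,0.7,0,0,0],[0.05,0,0,0.7,0,0,0],[0.05,0,0,0.7,0,0,0],[0.05,0,0,0.7,0,0,0],[0.05,0,0,0.7,0,0,0],[0.05,0,0,0.7,0,0,0],[0.05,0,0,0.7,0,0,0]]'; done
python3 -m creep '[[0.05,0,0,0,0,0,0],[0.05,0,0,0,0,0,0],[0.05,0,0,0,0,0,0],[0.05,0,0,0,0,0,0],[0.05,0,0,0,0,0,0],[0.05,0,0,0,0,0,0],[0.05,0,0,0,0,0,0],[0.05,0,0,0,0,0,0]]'
python3 - <<'E'
from h import *
im,d=vision.capture('wrist');im2,_=vision.capture('top');cv2.imwrite('pics/w3.png',np.hstack([im[:300,120:400],cv2.resize(im2[110:250,210:340],None,fx=2.14,fy=2.14)[:300]])[...,::-1])
E
```

```text
time_s: 4.42
tcp_pos: [0.6164, -0.1151, 0.2395]
ee_rot: [[-0.955, 0.295, 0.003], [0.295, 0.955, -0.0], [-0.003, 0.0, -1.0]]
wrist_force: [-2.1, 0.1, 7.1]
gripper_width: 0.525
gripper_force: 3.4
time_s: 5.08
tcp_pos: [0.6164, -0.1151, 0.2395]
ee_rot: [[-0.955, 0.295, 0.003], [0.295, 0.955, -0.0], [-0.003, 0.0, -1.0]]
wrist_force: [-0.8, 1.4, 7.0]
gripper_width: 0.528
gripper_force: 3.4
```

View pics/w3.png

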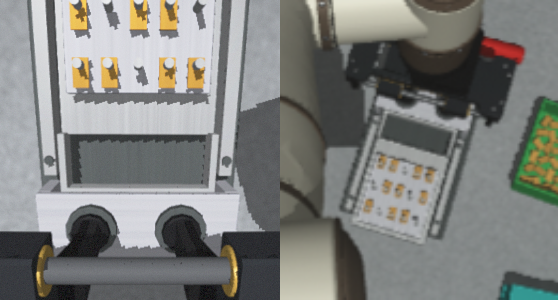

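The carrier is sliding: its rear edge is at row 133 in the wrist crop. I'll keep holding and track it.

```bash
cat > edge.py <<'E'
from h import *
s=r.sense();c=cam('wrist');im,d=vision.capture('wrist')
D,o=rays(c,np.c_[np.full(300,262),np.arange(300)]);g=im[:300,252:272].mean((1,2))
P=onz(c,np.c_[np.full(300,262),np.arange(300)],.026);x=(P-np.array(s['tcp_pos']))@np.array(s['ee_rot'])[:,0]*1000
e=np.diff(cv2.GaussianBlur(g[:,None],(1,5),0)[:,0]);k=60+np.argsort(e[60:190])[:1];print('rear edge row',k,'tool x mm',x[k],s['time_s'],s['wrist_force'][2])
E
python3 edge.py
python3 -m creep '[[0.05,0,0,0,0,0,0],[0.05,0,0,0,0,0,0],[0.05,0,0,0,0,0,0],[0.05,0,0,0,0,0,0],[0.05,0,0,0,0,0,0],[0.05,0,0,0,0,0,0],[0.05,0,0,0,0,0,0],[0.05,0,0,0,0,0,0]]' >/dev/null
python3 edge.py
python3 -m creep '[[0.05,0,0,0,0,0,0],[0.05,0,0,0,0,0,0],[0.05,0,0,0,0,0,0],[0.05,0,0,0,0,0,0],[0.05,0,0,0,0,0,0],[0.05,0,0,0,0,0,0],[0.05,0,0,0,0,0,0],[0.05,0,0,0,0,0,0]]' >/dev/null
python3 edge.py
python3 -m creep '[[0.05,0,0,0,0,0,0],[0.05,0,0,0,0,0,0],[0.05,0,0,0,0,0,0],[0.05,0,0,0,0,0,0],[0.05,0,0,0,0,0,0],[0.05,0,0,0,0,0,0],[0.05,0,0,0,0,0,0],[0.05,0,0,0,0,0,0]]' >/dev/null
python3 edge.py
python3 -m creep '[[0.05,0,0,0,0,0,0],[0.05,0,0,0,0,0,0],[0.05,0,0,0,0,0,0],[0.05,0,0,0,0,0,0],[0.05,0,0,0,0,0,0],[0.05,0,0,0,0,0,0],[0.05,0,0,0,0,0,0],[0.05,0,0,0,0,0,0]]' >/dev/null
python3 edge.py
python3 -m creep '[[0.05,0,0,0,0,0,0],[0.05,0,0,0,0,0,0],[0.05,0,0,0,0,0,0],[0.05,0,0,0,0,0,0],[0.05,0,0,0,0,0,0],[0.05,0,0,0,0,0,0],[0.05,0,0,0,0,0,0],[0.05,0,0,0,0,0,0]]'
python3 edge.py
```

```text
rear edge row [131] tool x mm [58.57656816] 5.1833 6.835892362381038
rear edge row [117] tool x mm [67.3339661] 5.9 6.195068293480119
rear edge row [105] tool x mm [74.68360537] 6.6167 7.316005835054915
rear edge row [104] tool x mm [75.28955125] 7.3333 6.125894809624221
rear edge row [104] tool x mm [75.28971904] 8.05 7.21087044080422
time_s: 8.77
tcp_pos: [0.6164, -0.1151, 0.2395]
ee_rot: [[-0.955, 0.295, 0.003], [0.295, 0.955, -0.0], [-0.003, 0.0, -1.0]]
wrist_force: [-0.9, -0.2, 7.2]
gripper_width: 0.525
gripper_force: 3.4
rear edge row [104] tool x mm [75.28951721] 8.7667 7.216755333220892
```

The rear edge stopped 75 mm from the buttons. Full travel predicts 74 mm (60 + 14), so the carrier is fully out. Now I'll release straight up.

```bash
python3 -m creep '[[0.05,0,0,-4,0,0,0],[0.05,0,0,-10,0,0,0],[0.05,0,0,-25,0,0,0],[0.05,0,0,-55,0,0,0],[0.05,0,0,-85,0,0,0],[0.05,0,0,-110,0,0,0],[0.05,0,0,-110,0,0,0],[0.05,0,0,-110,0,0,0]]'
python3 - <<'E'
from h import *
im,d=vision.capture('wrist');im2,_=vision.capture('scene');cv2.imwrite('pics/w4.png',np.hstack([im[:300,20:500],cv2.resize(im2[140:300,150:310],None,fx=1.9,fy=1.9)[:300]])[...,::-1])
c=cam('wrist');v,u=np.mgrid[0:384,0:512];uv=np.c_[u.ravel(),v.ravel()];P=dep(c,uv,d)
for t in((.6235,-.0905),(.607,-.1425)):print(np.median(P[np.hypot(*(P[:,:2]-t).T)<.007],0))
E
```

```text
time_s: 9.48
tcp_pos: [0.6157, -0.1152, 0.3492]
ee_rot: [[-0.955, 0.296, 0.003], [0.296, 0.955, 0.001], [-0.003, 0.002, -1.0]]
wrist_force: [0.5, 0.1, -0.1]
gripper_width: 0.524
gripper_force: 0.0
[ 0.62361563 -0.09110388  0.21334945]
[ 0.60778596 -0.14090699  0.21351708]
```

View pics/w4.png

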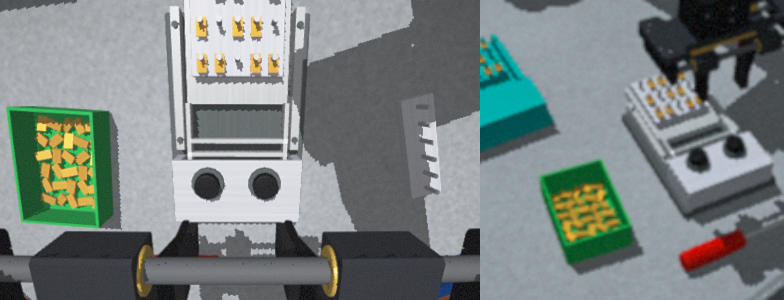

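The carrier is out, both caps are up at (207,183) and (265,183), nothing around the station has moved, and the gripper is clear.

```bash
python3 -c "from station import r; print(r.finish_job())"
```

```text
the job is handed in; nothing more can be done
None
```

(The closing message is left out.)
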